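Load the bench reel stand: reel, drag disc, keeper

TASK

Load the reel stand: lower the tall solder reel over its spindle until it sits on the turntable, lower the flat aluminium drag disc over the spindle onto the reel, and only then push the slotted keeper slide fully home into the spindle's groove, so that neither can lift off. Set the reel and the disc down, do not let them drop, and leave everything else on the bench where it lies.

Things in the scene. Friction and masses are not known exactly. Their poses are not given: they have to be found in the camera images.
- stand: Fixed reel stand, turned up to 0.5 rad either way. Origin on the spindle's axis at the underside of its base, on the bench; z up, +y from spindle to pillar. Grey base plate 120 (x) by 190 (y -62 to +128) by 12 mm. Upright steel spindle 22 mm thick, coned tip, with a 12 mm thick neck (groove) 88.5 to 97.5 mm above the bench.
- spindle_foot (a point): On the spindle's axis at the top of the aluminium turntable (72 mm across, 18 mm above the bench), where the reel sits.
- spindle_tip (a point): Top end of the spindle, 110 mm above the bench, on its axis.
- pillar_top (a point): Middle of the top of the pillar and keeper guide, 101.5 mm above the bench. The pillar's guide spans 66 mm (stand's x) by 34 mm (stand's y, 66 to 100 mm from the spindle's axis).
- keeper (a joint): Travel (m) of the keeper, a slotted steel slide in the pillar's guide, towards the spindle (stand's -y). 0: drawn back, its fork ends 50 mm from the axis; 0.068: fully home at its stop, fork around the neck, over the disc. Starts at 0 to 0.010, clear of the stack. Stiff (about 4 N), stays where left. Plate 46 mm wide, 4.5 thick, underside 91.5 mm above the bench.
- keeper_tab (a point): Centre of the upright push tab at the keeper's outer end: 44 mm wide (stand's x), 8 mm thick (stand's y), from 91.5 to 125.5 mm above the bench; this point is 110.5 mm above the bench. On the stand's y it lies at 176 mm minus the keeper's travel (108 mm when home). Push on its outer face, towards the spindle.
- reel_center (a point): Centre, half-way up, of the tall solder reel: black plastic flanges 60 mm across and 4 mm thick at both ends, silver solder wound to 56 mm across between them, 60 mm tall, 27 mm through bore, 0.3 to 0.6 kg. Stands on the bench on one flange, axis (z) upright.
- disc_center (a point): Centre, half-way up, of the drag disc: plain flat aluminium ring 60 mm across, 12 mm thick, 27 mm bore, 85 g. Lies flat on the bench, axis (z) upright.
- short_reel: Bystander: short wide reel of copper wire, black flanges 72 mm across, 28 mm tall, 20 mm bore. Origin at the centre of its underside.
- tape_roll: Bystander: roll of black tape 68 mm across, 19 mm tall, cardboard core. Origin at the centre of its underside.
- battery: Bystander: small block battery, 48 by 26 by 17 mm. Origin at the centre of its underside.
- pliers: Bystander: long-nose pliers lying flat, about 175 mm long, 16 mm tall. Origin at the pivot, on the bench.
- screwdriver: Bystander: screwdriver 190 mm long lying on the bench, handle 26 mm thick. Origin at mid length, on the bench.
- tumbler: Bystander: glass tumbler 72 mm across, 75 mm tall. Origin at the centre of its underside.
Mind the look-alikes: they are no part of the job. There is more than one size of the part that bears disc_center; the job needs the largest.

How it is judged:
On the way, in this order (a step that is already met when the one before it is completed fails the run):
1. the reel sits down on the turntable, around the spindle, upright (horizontal distance between reel_center and spindle_foot below 0.006 m and z of reel_center in the frame of stand below 0.051 m and angle between reel_center's own z axis and vertical below 0.06 rad), for 0.2 s.
2. the disc lies flat on the reel, around the spindle (horizontal distance between disc_center and spindle_foot below 0.006 m and z of disc_center in the frame of stand between 0.081 and 0.087 m and angle between disc_center's own z axis and vertical below 0.06 rad), for 0.2 s.
3. the keeper is fully home (value of joint keeper above 0.065 m), for 0.2 s.
At the end, for the whole second after the job is handed in: The tall reel sits on the turntable around the spindle (centre within 6 mm of the axis and within 3 mm of its seated height, tilted less than 0.06 rad), the drag disc lies flat on it (same tolerances), the keeper is within 3 mm of its home stop, and reel and disc are at rest (all of step 1 and all of step 2 and value of joint keeper above 0.065 m and linear speed of each of reel, disc below 0.02 m/s); the robot touches nothing.
It fails at once if the reel is let drop (falls faster than 0.65 m/s, about 20 mm of free fall, out of the fingers) (linear speed of reel above 0.65 m/s and contact force between the fingers and reel below 0.1 N).
It fails at once if the disc is let drop (falls faster than 0.65 m/s, about 20 mm of free fall, out of the fingers) (linear speed of disc above 0.65 m/s and contact force between the fingers and disc below 0.1 N).
It fails at once if something else on the bench is shifted by more than 30 mm (distance of any of short_reel, tape_roll, battery, pliers, screwdriver, tumbler from where it was at the start of the episode above 0.03 m).
It also fails if it takes over 64 s, if anything falls off the work surface, if the arm or the gripper's body presses on something with over 40 N, if the wrist force passes 120 N, or if a joint passes its speed limit or range.

ROBOT

A 6-joint arm with a two-finger parallel gripper is mounted at the origin on the work surface. World frame = base frame: x ahead of the robot, y to its left, z up, the work surface at z = 0. Lengths are in m, angles in rad, forces in N, time in s.
With the tool pointing down it reaches from about 0.375 to 0.975 m from the base axis. Payload 3.8 kg.
Tool frame: the origin (TCP) lies midway between the tips of the shut fingers; the grasp point (between the pads) lies 19 mm behind it; z points along the fingers, y is the line along which they close (so a half turn about z gives the same grasp; the last joint's range is limited). The gripper opens to 88 mm and grips with 3 to 60 N. Pads are 18 mm wide; open, the fingers measure 123 mm over their backs; the gripper's body (75 mm by 187 mm) begins 45 mm behind the grasp point.
Start: joints at [1.281, 0.264, 1.604, -0, 1.274, -0.037], TCP at [0.169, 0.654, 0.239] pointing down, gripper open.
Joint ranges: [-2.63, 2.63], [-0.94, 2.18], [0.31, 2.57], [-1.31, 4.45], [0, 2.66], [-2.55, 2.55]. Speed limits (rad/s): [2.57, 2.57, 3.14, 3.14, 3.14, 3.14].

INTERFACE

Orientations are given as a rotation vector (axis times angle).
In Python, from cell import manip, inverse_kinematics, cams, order gives the robot as it stands. Calls block until the motion is done:
- manip.move_pose(position, orientation): joint-space move of the TCP to a pose.
- manip.move_linear(position, rate=0.15, rot=None): straight line of the TCP; rot=None keeps the orientation; rate is the mean speed in m/s.
- manip.set_joints(angles): joint-space move.
- manip.set_gripper(opening, force=None): finger opening in m; force is the grip in N (None keeps the last); returns when the fingers have stopped.
- manip.dwell(seconds).
- inverse_kinematics(position, orientation): joint angles nearest the present ones, or None.
- manip.state(): the state.
- cams.capture(name): name is "side" or "top" or "wrist"; returns a dict with "image" (480x640x3 uint8, blue, green, red), "z_map" (480x640 float32, m along the optical axis (not along the pixel's ray), 0 where there is no reading), "intrinsics" (3x3 intrinsics, pixels), "position" and "orientation" of the camera in the world; the wrist camera has in their place "T_tool_cam" (4x4, takes a point from camera to tool coordinates, whose origin is the TCP and whose axes are the flange's). Camera axes: x right, y down, z forward; pixel columns grow to the right and rows downward; lengths in m; the calibration is good to about 2 mm. A picture is of the moment at which its call begins: read the wrist's pose just before it.
A pose or a line that the arm cannot do raises manip.IKError and nothing moves.
- order.close_job(): hands the job in; it is judged then, once.
The state is a dict: "clock": time; "joint_pos": joint angles; "joint_velocities": joint speeds; "tau": joint torques, N m; "tool_pos": TCP position; "tcp_rot": TCP orientation; "contact_force": force on the tool from outside, world axes, zero at the start; "moment": the same for the moment, N m; "gripper_width": finger opening in m; "grasp_force": force on a finger pad.
Only numpy, scipy, OpenCV 4.12 (cv2) and the standard library are available. Lean on these libraries where they do the work, as an engineer would, in place of code of your own. Each camera call takes 0.05 s, during which the arm holds its last target. There are 200 camera calls.

## Working session

There is one attempt and no reset: what is moved stays moved. The work goes in short steps, each a Python script; the robot and the scene stay as the last script left them, time stands still between calls to the robot, and variables do not carry over. Pictures are saved under pics/ and viewed, at most 10 in all, crops included, and the job is handed in when it is done.

```bash
ls; mkdir -p pics; python3 - <<'E'
from cell import manip,cams
import cv2,numpy as np
s=manip.state();print(s['clock'],s['tool_pos'],s['tcp_rot'])
for n in('top','side'):
    c=cams.capture(n);cv2.imwrite(f'pics/{n}0.png',c['image']);print(n,c['intrinsics'],c['position'],c['orientation'])
    np.savez(f'{n}0.npz',**c)
E
```

```text
pics
0.0 [0.16866459 0.65288007 0.23743901] [-0.39600807 -3.11622987  0.00333299]
top [[483.082939     0.         313.71782632]
 [  0.         483.082939   234.98895162]
 [  0.           0.           1.        ]] [0.39460417 0.15679807 0.97955794] [-2.15120135  2.11210047 -0.19908511]
side [[435.74160336   0.         320.90516108]
 [  0.         435.74160336 241.15078319]
 [  0.           0.           1.        ]] [0.50079492 0.6957609  0.7548684 ] [-0.11654904  2.90591179 -1.06219447]
```

View pics/top0.png

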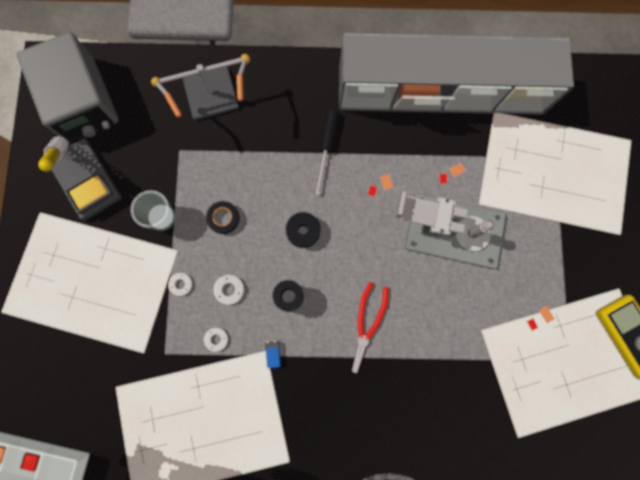

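View pics/side0.png

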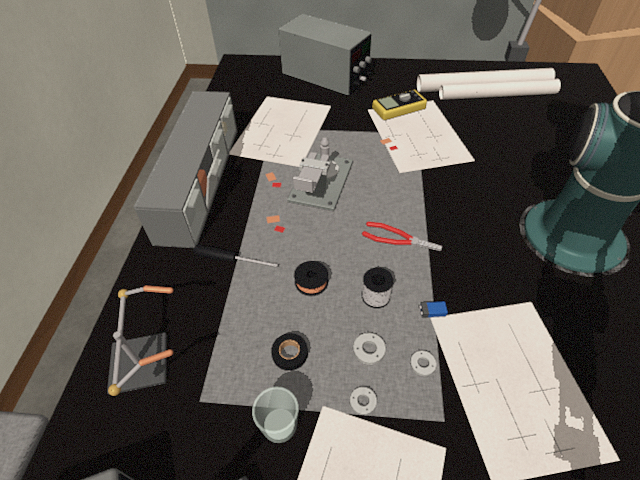

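Top view: tall reel at (288,296) (the side view shows silver winding), with the largest disc at (229,290) and two smaller ones at (180,284) and (216,339). The stand's spindle is near (475,233) and the keeper tab near (402,204). Next I'll measure these from the depth.

```bash
cat > h.py <<'E'
import numpy as np,cv2
from scipy.spatial.transform import Rotation as R
from scipy.optimize import least_squares
def cloud(c,Rw=None,p=None):
    K=c['intrinsics'];z=c['z_map'];v,u=np.mgrid[:480,:640]
    P=np.stack([(u-K[0,2])/K[0,0]*z,(v-K[1,2])/K[1,1]*z,z],-1)
    if Rw is None: o=np.array(c['orientation']);Rw=R.from_rotvec(o).as_matrix() if o.size==3 else o;p=c['position']
    W=P@Rw.T+p; W[z==0]=np.nan; return W
def near(W,c,r,z0,z1):
    Q=W.reshape(-1,3);Q=Q[np.isfinite(Q[:,0])]
    return Q[(np.hypot(*(Q[:,:2]-np.array(c)[:2]).T)<r)&(Q[:,2]>z0)&(Q[:,2]<z1)]
def circ(Q): return cv2.minEnclosingCircle(Q[:,:2].astype(np.float32))
E
python3 - <<'E'
from h import *
t=np.load('top0.npz');s=np.load('side0.npz');T=cloud(t);S=cloud(s)
print('bench z',np.nanmedian(T[260:280,250:270,2]),np.nanmedian(S[200:210,330:345,2]))
for n,(u,v),r,z0,z1 in[('reel',(276,296),.06,.05,.07),('disc',(238,290),.05,.007,.02),('dA',(188,284),.035,.006,.02),('dB',(224,339),.035,.006,.02),('short',(303,244),.05,.02,.035)]:
    c=T[v,u]
    for nm,W in(('top',T),('side',S)):
        Q=near(W,c,r,z0,z1); m=circ(Q) if len(Q)>5 else 0
        print(n,nm,c.round(3),len(Q),m,np.median(Q[:,2]) if len(Q) else 0)
for p in[(475,233),(402,204),(445,215),(427,212)]: print(p,T[p[1],p[0]].round(4))
c=T[215,445]
for nm,W in(('top',T),('side',S)):
    for a,b,l in[(.007,.0145,'base'),(.0155,.022,'turn'),(.085,.0985,'keeper'),(.0985,.106,'pil'),(.108,.135,'tab')]:
        Q=near(W,c,.15,a,b)
        if len(Q)>5:
            q=cv2.minAreaRect(Q[:,:2].astype(np.float32)); print(nm,l,len(Q),np.round(np.array(q[0]),4),np.round(q[1],4),q[2],Q.mean(0).round(4))
def show(name,W,c):
    im=np.full((300,400,3),0,np.uint8)
    Q=near(W,c,.2,.005,.14)
    for x,y,z in Q:
        a=int(200+(c[1]-y)*1000*1.0);b=int(150-(x-c[0])*1000)
        if 0<=a<400 and 0<=b<300: im[b,a]=cv2.applyColorMap(np.uint8([[min(255,z*1900)]]),cv2.COLORMAP_JET)[0,0]
    return im
cv2.imwrite('pics/h.png',np.vstack([show('t',T,c),show('s',S,c)]))
E
```

```text
bench z -0.0003055705460343061 0.0003748208817233034
reel top [0.442 0.22  0.059] 618 ((0.44533592462539673, 0.1988220363855362), 0.029849885031580925) 0.05943408661042826
reel side [0.442 0.22  0.059] 530 ((0.44509050250053406, 0.19949889183044434), 0.03036358393728733) 0.05811015404791897
disc top [0.455 0.299 0.012] 562 ((0.4576118290424347, 0.3193621337413788), 0.030015628784894943) 0.01136444637705375
disc side [0.455 0.299 0.012] 619 ((0.4567716121673584, 0.31943273544311523), 0.030564114451408386) 0.010342854749802344
dA top [0.465 0.4   0.008] 269 ((0.466301828622818, 0.4173504412174225), 0.023000651970505714) 0.008707178610731336
dA side [0.465 0.4   0.008] 340 ((0.4658350944519043, 0.41695070266723633), 0.02264254353940487) 0.007793361116190556
dB top [0.359 0.323 0.009] 292 ((0.35911622643470764, 0.34018436074256897), 0.023065462708473206) 0.008808534942580437
dB side [0.359 0.323 0.009] 310 ((0.3594109117984772, 0.3400403559207916), 0.02317195013165474) 0.007850007984408214
short top [0.548 0.172 0.027] 647 ((0.5771738886833191, 0.17333966493606567), 0.03559456393122673) 
[... 505 characters left out ...]
 [0.1771 0.0666] 76.67726135253906 [ 0.599  -0.0687  0.0949]
top pil 566 [ 0.5954 -0.093 ] [0.1813 0.066 ] 78.33313751220703 [ 0.5942 -0.0946  0.1011]
top tab 166 [ 0.5954 -0.091 ] [0.1771 0.044 ] 78.27220153808594 [ 0.6051 -0.0389  0.12  ]
side base 1178 [ 0.586  -0.1383] [0.1915 0.12  ] 78.48463439941406 [ 0.5717 -0.1117  0.0102]
side turn 126 [ 0.575  -0.1336] [0.1357 0.0386] 69.73542785644531 [ 0.5686 -0.1425  0.0173]
side keeper 559 [ 0.5951 -0.0894] [0.1787 0.0655] 70.41043090820312 [ 0.5965 -0.0753  0.0939]
side pil 252 [ 0.5969 -0.0887] [0.1767 0.0646] 78.13970184326172 [ 0.5975 -0.0831  0.1008]
side tab 152 [ 0.5914 -0.086 ] [0.1749 0.0422] 74.8036880493164 [ 0.6112 -0.0112  0.1175]
```

View pics/h.png

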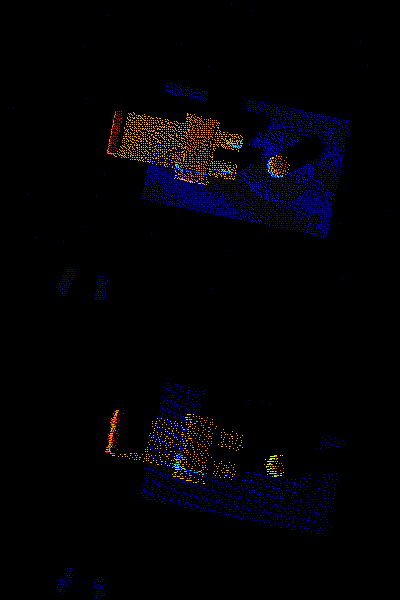

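The height map is clean: the base is 190 x 121 mm at 78.3°, which puts the spindle near (0.579, -0.171). The tab is at the left end of the keeper. Next, a wrist-camera cross-check above the stand and the reel, with the tool in the same orientation at both.

```bash
cat >> h.py <<'E'
from cell import manip,cams,inverse_kinematics
th=np.deg2rad(78.3); YD=np.array([np.cos(th),np.sin(th),0]); XD=np.array([YD[1],-YD[0],0])
def down(d):
    z=np.array([0,0,-1.]);return R.from_matrix(np.c_[np.cross(d,z),d,z])
def wrist():
    s=manip.state();c=cams.capture('wrist');X=np.array(c['T_tool_cam'])
    Rt=R.from_rotvec(s['tcp_rot']).as_matrix()
    return c,cloud(c,Rt@X[:3,:3],Rt@X[:3,3]+s['tool_pos'])
E
python3 - <<'E'
from h import *
reel=np.array([.4452,.1991]);sp=np.array([.5792,-.1711]);disc=np.array([.4573,.3194])
for sg in(1,-1):
    o=down(sg*XD).as_rotvec()
    for p in(reel,sp,disc,sp+YD[:2]*.2): 
        q=inverse_kinematics([*p,.2],o); print(sg,None if q is None else np.round(q,2))
best=min((1,-1),key=lambda g:abs(inverse_kinematics([*sp,.2],down(g*XD).as_rotvec())[5]) if inverse_kinematics([*sp,.2],down(g*XD).as_rotvec()) is not None else 9)
print('sign',best); o=down(best*XD).as_rotvec()
T=np.array(cams.capture('wrist')['T_tool_cam']);print(T.round(3))
off=R.from_rotvec(o).as_matrix()@T[:3,3]; off[2]=0
for n,p in(('reel',reel),('sp',sp)):
    manip.move_pose(np.r_[p,.26]-off,o)
    manip.dwell(.2);c,W=wrist();cv2.imwrite(f'pics/w{n}.png',c['image']);np.savez(f'w{n}.npz',W=W)
    if n=='reel': Q=near(W,p,.05,.05,.07);print(circ(Q),np.median(Q[:,2]))
    else:
        for l,a,b,r in(('base',.007,.0145,.15),('turn',.0155,.022,.045),('cone',.099,.115,.02)):
            Q=near(W,p,r,a,b)
            if len(Q)>9:print(l,len(Q),cv2.minAreaRect(Q[:,:2].astype(np.float32)),circ(Q),np.percentile(Q[:,2],[50,99]))
print(manip.state()['clock'])
E
```

```text
1 [ 0.37 -0.07  2.04 -0.    1.17  0.57]
1 [-0.33  0.16  1.8  -0.    1.18 -0.12]
1 [ 0.57  0.07  1.9  -0.    1.17  0.77]
1 [-0.    0.19  1.77 -0.    1.18  0.2 ]
-1 None
-1 None
-1 [ 0.57  0.07  1.9  -0.    1.17 -2.37]
-1 None
sign 1
[[ 0.001 -0.953 -0.303  0.079]
 [ 1.     0.     0.001  0.001]
 [-0.001 -0.303  0.953 -0.145]
 [ 0.     0.     0.     1.   ]]
((0.4457586705684662, 0.20013169944286346), 0.03000527247786522) 0.05892685401703762
base 12276 ((0.5853654742240906, -0.1464073657989502), (0.17272986471652985, 0.12012410163879395), 78.3587875366211) ((0.5849981904029846, -0.1463051736354828), 0.10491276532411575) [0.01095546 0.0133025 ]
turn 3302 ((0.580830991268158, -0.16832995414733887), (0.07713063061237335, 0.07086634635925293), 79.99811553955078) ((0.5814176201820374, -0.16756626963615417), 0.03963949903845787) [0.01704624 0.01894512]
cone 584 ((0.5803722143173218, -0.17134597897529602), (0.02104637399315834, 0.020533939823508263), 31.815174102783203) ((0.5804291367530823, -0.17116327583789825), 0.010917565785348415) [0.10544756 0.11005504]
4.2333
```

Wrist, top and side views agree within about 1.3 mm, and the cone circle fit gives an 11 mm radius as expected. Now I'll grasp the reel.

```bash
python3 - <<'E'
from h import *
o=down(XD).as_rotvec();p=np.array([.4456,.1998])
manip.move_pose([*p,.15],o); manip.move_linear([*p,.038],.1)
manip.set_gripper(.04,35); s=manip.state();print(s['gripper_width'],s['grasp_force'],s['tool_pos'])
manip.move_linear([*p,.175],.12); manip.dwell(.2)
s=manip.state();print(s['gripper_width'],s['grasp_force'],s['contact_force'],s['clock'],s['tool_pos'])
c,W=wrist();cv2.imwrite('pics/hold.png',c['image'])
zt=s['tool_pos'][2]+.022
Q=near(W,p,.035,zt-.004,zt+.006);print(len(Q),circ(Q),np.median(Q[:,2]))
E
```

```text
0.057011132952607395 34.28210882862459 [0.44575014 0.19986964 0.03831957]
0.05667702432577791 34.99811387853697 [-0.66277753  0.46761484 -4.36625559] 9.3083 [0.44514752 0.19962254 0.17418152]
10595 ((0.44706833362579346, 0.2064724862575531), 0.03391672670841217) 0.19460871023371085
```

View pics/hold.png

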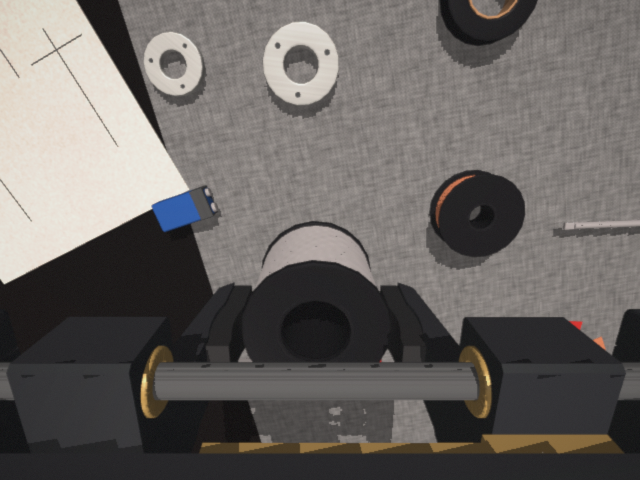

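The reel hangs upright between the pads, with its top flange centred at about (317,320) and the bore at (315,330). Next I'll check its tilt and centre.

```bash
cat >> h.py <<'E'
def top_face(W,box):
    a,b,c,d=box;Q=W[a:b,c:d].reshape(-1,3);Q=Q[np.isfinite(Q[:,0])]
    zt=np.median(Q[:,2]);Q=Q[abs(Q[:,2]-zt)<.006]
    A=np.c_[Q[:,:2]-Q[:,:2].mean(0),np.ones(len(Q))];k=np.linalg.lstsq(A,Q[:,2],rcond=None)[0]
    Q=Q[abs(A@k-Q[:,2])<.002]
    return Q,zt,k[:2]
def fit_rim(Q,r,tool):
    # far rim (towards camera side): extreme points per bearing about the centre, fixed radius
    c=Q[:,:2].mean(0)
    for _ in range(3):
        d=Q[:,:2]-c;an=np.floor(np.arctan2(d[:,1],d[:,0])/.1);rr=np.hypot(*d.T)
        E=np.array([Q[an==i][np.argmax(rr[an==i]),:2] for i in np.unique(an)])
        f=least_squares(lambda x:np.hypot(*(E-x).T)-r,c,loss='soft_l1',f_scale=.0005);c=f.x
    return c,np.round(1000*f.fun,1)
E
python3 - <<'E'
from h import *
s=manip.state();t=s['tool_pos'];c,W=wrist()
Q,zt,k=top_face(W,(262,345,255,378));print(zt,zt-t[2],'slope',k,len(Q))
cc,res=fit_rim(Q,.030,t)
for n,D in(('XD',XD),('YD',YD)):print(n,(cc-t[:2])@D[:2])
print(res)
Z=np.load('wreel.npz')['W'];print(circ(near(Z,(.4456,.1998),.05,.05,.07)))
print(s['tcp_rot'],down(XD).as_rotvec())
E
```

```text
0.194331486800985 0.019989546059101193 slope [-0.00028988  0.00609355] 6759
XD 0.000473002618623189
YD -0.0001540303429627956
[ -4.8  -8.5 -13.7 -16.1 -16.1 -12.9  -5.3  -5.5  -5.8  -5.9  -5.7  -5.3
  -4.8  -3.3  -1.8  -0.1  -0.2  -0.4   0.1   0.   -0.1   0.    0.1  -0.
  -0.2  -0.1   0.2   0.2   0.4   0.1   0.4   0.4  -0.   -0.1  -1.   -2.9
  -4.2  -4.9  -5.4  -5.9  -5.8  -5.5  -5.2]
((0.4457586705684662, 0.20013169944286346), 0.03000527247786522)
[-2.43599855e+00 -1.98318649e+00  1.86132116e-03] [2.43629173 1.9834533  0.        ]
```

```bash
python3 - <<'E'
from h import *
o=down(XD).as_rotvec();g=np.array([.5800,-.1710])
manip.move_linear([*g,.178],.2); manip.dwell(.2)
s=manip.state();e=g-s['tool_pos'][:2];print('err',e,s['gripper_width'],s['clock']);
f0=s['contact_force'].copy() if hasattr(s['contact_force'],'copy') else np.array(s['contact_force']);f0=np.array(f0)
cmd=g+e; print(f0)
for z in list(np.arange(.165,.067,-.01))+list(np.arange(.066,.050,-.0015)):
    manip.move_linear([*cmd,z],.06)
    s=manip.state();f=np.array(s['contact_force'])-f0
    print(round(z,4),np.round(s['tool_pos']-np.r_[g,0],4),f.round(1))
    if f[2]>6 or np.hypot(*f[:2])>8: break
print(s['gripper_width'],s['clock'])
E
```

```text
err [ 5.92928514e-05 -5.54347144e-04] 0.056421900995231096 11.7333
[-0.46379135  0.03284959 -4.30428914]
0.165 [-0.0007 -0.0003  0.1638] [ 0.  -0.3 -0.7]
0.155 [-0.0005 -0.0004  0.1541] [-0.3 -0.1 -0.7]
0.145 [-0.0006 -0.0003  0.1442] [ 0.   0.2 -1.3]
0.135 [-0.0006 -0.0004  0.1342] [-0.1  0.5 -1.3]
0.125 [-0.0006 -0.0003  0.1241] [ 0.4 -0.1 -0.4]
0.115 [-0.0006 -0.0003  0.1141] [-0.3  0.1 -1.5]
0.105 [-0.0006 -0.0004  0.1042] [ 0.1 -0.1 -0.6]
0.095 [-0.0006 -0.0003  0.0942] [ 0.6 -0.1 -0.6]
0.085 [-0.0006 -0.0003  0.0842] [ 0.9  0.5 -1.4]
0.075 [-0.0006 -0.0003  0.0742] [-0.5  0.1 -0.4]
0.066 [-0.0006 -0.0003  0.0652] [-0.  -0.1 -1.3]
0.0645 [ 0.0001 -0.0006  0.0645] [ 1.2  0.9 -0.9]
0.063 [ 0.     -0.0005  0.063 ] [ 0.9 -0.  -1. ]
0.0615 [-0.0001 -0.0005  0.0613] [ 1.3 -0.2 -1.5]
0.06 [-0.0001 -0.0005  0.0599] [ 0.2  0.5 -1.3]
0.0585 [-0.0001 -0.0005  0.0583] [ 0.3 -0.9 -1.3]
0.057 [-0.0001 -0.0005  0.0568] [-0.3  0.1 -0.2]
0.0555 [ 0.0002 -0.0007  0.0564] [-3.2  0.3  5.8]
0.054 [ 0.0003 -0.0007  0.0563] [-7.1  2.  15.7]
0.05682630063963691 17.25
```

The reel seated at TCP z 0.0564, as expected. Now release it, check it, and go to the disc.

```bash
python3 - <<'E'
from h import *
o=down(XD).as_rotvec();g=np.array([.5800,-.1710])
manip.move_linear([*g,.0564],.05); manip.set_gripper(.08); manip.move_linear([*g,.20],.15)
T=np.array(cams.capture('wrist')['T_tool_cam']);off=R.from_rotvec(o).as_matrix()@T[:3,3]; off[2]=0
c,W=wrist();cv2.imwrite('pics/seat.png',c['image'])
Q=near(W,g,.035,.07,.084);print('reel',circ(Q),np.median(Q[:,2]))
d=np.array([.4573,.3194])
manip.move_pose(np.r_[d,.20]-off,o);manip.dwell(.15);c,W=wrist();Q=near(W,d,.045,.007,.02);print('disc',circ(Q),np.median(Q[:,2]))
c=cams.capture('top');W=cloud(c);Q=near(W,g,.035,.07,.084);print('reel top cam',len(Q),circ(Q),np.median(Q[:,2]),manip.state()['clock'])
E
```

```text
reel ((0.5805713534355164, -0.17119237780570984), 0.030162805691361427) 0.07685804076088931
disc ((0.45804837346076965, 0.3205868899822235), 0.029858343303203583) 0.010898455860596512
reel top cam 584 ((0.5791105031967163, -0.17177850008010864), 0.03008383698761463) 0.07715839281051207 21.0833
```

```bash
python3 - <<'E'
from h import *
o=down(XD).as_rotvec();p=np.array([.4578,.3203])
manip.move_pose([*p,.09],o); manip.move_linear([*p,.02],.12)
for z in(.010,.006,.004,.003):
    manip.move_linear([*p,z],.03);s=manip.state();print(s['tool_pos'],np.round(s['contact_force'],1))
    if s['contact_force'][2]>6:break
manip.set_gripper(.04,30);s=manip.state();print(s['gripper_width'],s['grasp_force'],s['tool_pos'])
manip.move_linear([*p,.15],.12); manip.dwell(.2);s=manip.state();t=s['tool_pos']
print(s['gripper_width'],s['grasp_force'],s['contact_force'],s['clock'],t)
c,W=wrist();cv2.imwrite('pics/hold2.png',c['image'])
Q=near(W,t,.045,t[2]-.01,t[2]+.016);print(len(Q),np.percentile(Q[:,2],[5,50,95]))
E
```

```text
[0.4576013  0.32021822 0.00976557] [-0.3 -0.1  0.1]
[0.4575686  0.32018522 0.00569475] [-0.2 -0.1 -0.8]
[0.45771736 0.32020779 0.00387645] [-0.4 -0.2 -0.4]
[0.4577528  0.32028877 0.00294456] [-0.2  0.3 -0.3]
0.059070283117756424 30.000004610046744 [0.4578445  0.32032217 0.00305633]
0.05896960496199125 29.999775951728225 [ 0.42419085 -0.4644378  -1.20604505] 25.725 [0.45738251 0.32003455 0.14913335]
13204 [0.15009134 0.1568057  0.15989464]
```

View pics/hold2.png

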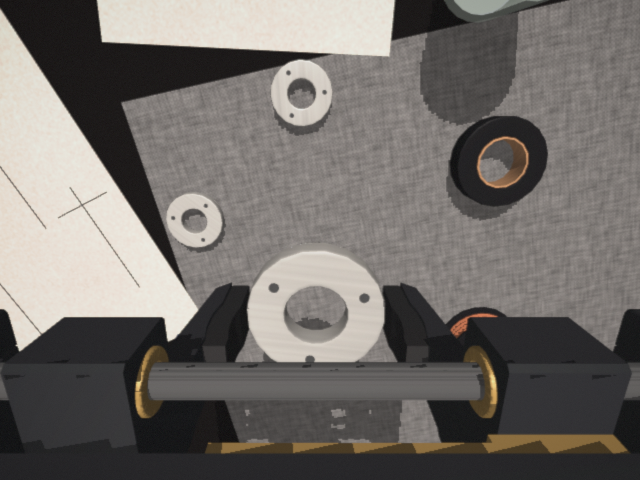

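The disc is held between the fingertips, its face centred at about (316,312). I'll check its tilt and centre, then lower it.

```bash
python3 - <<'E'
from h import *
s=manip.state();t=s['tool_pos'];c,W=wrist()
Q,zt,k=top_face(W,(262,350,255,380));cc,res=fit_rim(Q,.030,t)
dx,dy=(cc-t[:2])@XD[:2],(cc-t[:2])@YD[:2];print(zt-t[2],'slope',k,dx,dy)
g=np.array([.5800,-.1710])
if abs(dy)<.004: g=g-(dy+.00015)*YD[:2]
print(g)
manip.move_linear([*g,.152],.2); manip.dwell(.2)
s=manip.state();e=g-s['tool_pos'][:2];cmd=g+e;f0=np.array(s['contact_force']);print(e,f0)
for z in list(np.arange(.14,.092,-.008))+list(np.arange(.09,.075,-.001)):
    manip.move_linear([*cmd,z],.06)
    s=manip.state();f=np.array(s['contact_force'])-f0
    if z<.087 or abs(f).max()>3: print(round(z,4),np.round(s['tool_pos']-np.r_[g,0],4),f.round(1))
    if f[2]>5 or np.hypot(*f[:2])>8: break
print(s['gripper_width'],s['clock'])
E
```

```text
0.007446390204355863 slope [0.00331949 0.01482478] 0.00030503632826686634 0.000819051029328526
[ 0.57980349 -0.17194892]
[ 3.83379803e-05 -3.82381098e-04] [ 0.04459375 -0.21443881 -0.65899708]
0.086 [-0.     -0.0003  0.0859] [ 0.8 -0.1 -1.7]
0.085 [-0.     -0.0004  0.0849] [-0.4 -0.  -0.1]
0.084 [-0.     -0.0004  0.0839] [-0.5  0.4 -0.5]
0.083 [-0.     -0.0003  0.0829] [ 0.1 -0.9  0.2]
0.082 [-0.     -0.0004  0.0819] [-1.   0.6  0.4]
0.081 [ 0.0002 -0.0004  0.081 ] [-0.6 -0.2  0.1]
0.08 [ 0.0002 -0.0004  0.081 ] [-3.6  0.2  6. ]
0.05897331184726805 33.5083
```

```bash
python3 - <<'E'
from h import *
o=down(XD).as_rotvec();g=np.array([.5798,-.1719])
manip.move_linear([*g,.0809],.05); manip.set_gripper(.08); manip.move_linear([*g,.20],.15)
c,W=wrist();cv2.imwrite('pics/seat2.png',c['image'])
Q=near(W,g,.036,.083,.0965);print('disc',circ(Q),np.percentile(Q[:,2],[5,50,95]))
sp=np.array([.5800,-.1710])
manip.set_gripper(0.0)
# hover outside the tab, then see where the tab is (top cam data from start: tab region)
T=cloud(np.load('top0.npz'));Q=near(T,(.609,-.008),.04,.115,.135);q=(Q[:,:2]-sp)@YD[:2];print('tab y',np.percentile(q,[2,50,98]),((Q[:,:2]-sp)@XD[:2]).mean())
a=sp+YD[:2]*.215; manip.move_linear([*a,.20],.25); manip.move_linear([*a,.106],.15)
print(manip.state()['tool_pos'],manip.state()['clock'])
E
```

```text
disc ((0.5803080797195435, -0.1714732050895691), 0.030042635276913643) [0.08714786 0.0887469  0.08989171]
tab y [0.16192484 0.16648533 0.16998281] -0.0020132311739813357
[0.6242673  0.03908402 0.10673147] 38.2333
```

View pics/seat2.png

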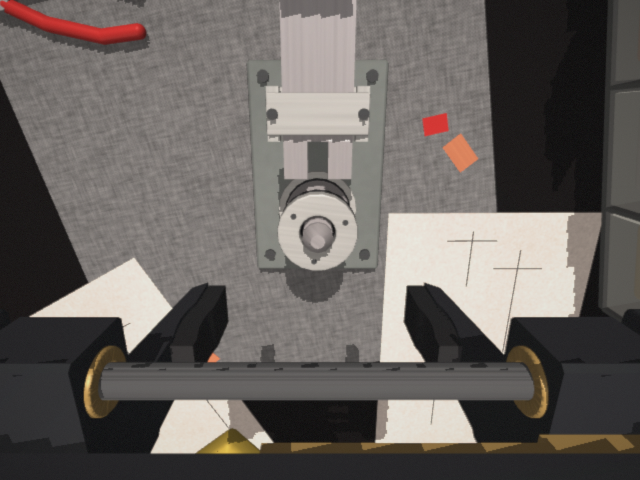

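The disc lies flat around the spindle at (317,228), with its top at 0.089 and centred within 1 mm. The fork ends behind it are clear, so I'll push the keeper now.

```bash
python3 - <<'E'
from h import *
sp=np.array([.5800,-.1710]);f0=np.array(manip.state()['contact_force'])
for y in list(np.arange(.195,.134,-.010))+list(np.arange(.130,.108,-.0015)):
    manip.move_linear([*(sp+YD[:2]*y),.106],.06)
    s=manip.state();f=np.array(s['contact_force'])-f0;ty=(s['tool_pos'][:2]-sp)@YD[:2]
    print(round(y,4),round(ty,4),'fy',round(f@YD,1),'fx',round(f@XD,1),'fz',round(f[2],1))
    if f@YD>22: break
c=cams.capture('top');W=cloud(c);cv2.imwrite('pics/push.png',c['image'][150:300,350:560])
Q=near(W,sp+YD[:2]*.11,.03,.115,.135);q=(Q[:,:2]-sp)@YD[:2];print(len(Q),np.percentile(q,[2,50,98]) if len(Q) else 0,s['clock'])
E
```

```text
0.195 0.1945 fy -0.5 fx 1.0 fz -0.0
0.185 0.1847 fy -0.7 fx 0.4 fz -1.0
0.175 0.1746 fy 0.4 fx 0.3 fz -0.9
0.165 0.1647 fy -0.1 fx 1.4 fz 0.0
0.155 0.1546 fy 0.7 fx 1.7 fz -0.3
0.145 0.1446 fy -0.3 fx 1.8 fz -1.8
0.135 0.1346 fy -0.3 fx -0.1 fz -1.6
0.13 0.1298 fy 1.6 fx 0.7 fz -0.9
0.1285 0.1287 fy 3.2 fx 0.8 fz -0.2
0.127 0.1271 fy 3.2 fx 1.4 fz -1.2
0.1255 0.1254 fy 3.5 fx 0.8 fz -0.2
0.124 0.1238 fy 2.9 fx 0.6 fz -1.1
0.1225 0.1223 fy 3.2 fx 0.5 fz -0.8
0.121 0.1211 fy 4.9 fx 1.8 fz -2.5
0.1195 0.1211 fy 9.5 fx 1.7 fz -1.2
0.118 0.121 fy 13.3 fx 1.1 fz -1.4
0.1165 0.1209 fy 18.8 fx 1.5 fz -0.6
0.115 0.1209 fy 22.5 fx 1.3 fz -1.8
0 0 43.3667
```

It stalled at y = 0.121, which is exactly the home face (0.112) plus the 9 mm finger half-width. I'll back off, check, and hand in.

```bash
python3 - <<'E'
from h import *
sp=np.array([.5800,-.1710])
a=sp+YD[:2]*.16
manip.move_linear([*a,.106],.08);manip.move_linear([*a,.25],.2)
manip.move_linear([*(sp+YD[:2]*.30),.25],.25);manip.dwell(.3)
c=cams.capture('top');W=cloud(c);cv2.imwrite('pics/end.png',cv2.resize(c['image'][60:380,100:540],None,fx=1.5,fy=1.5))
Q=near(W,sp+YD[:2]*.11,.03,.115,.135);q=(Q[:,:2]-sp)@YD[:2];print(len(Q),np.percentile(q,[2,50,98]) if len(Q) else 0,manip.state()['clock'])
E
```

```text
0 0 46.0583
```

View pics/end.png

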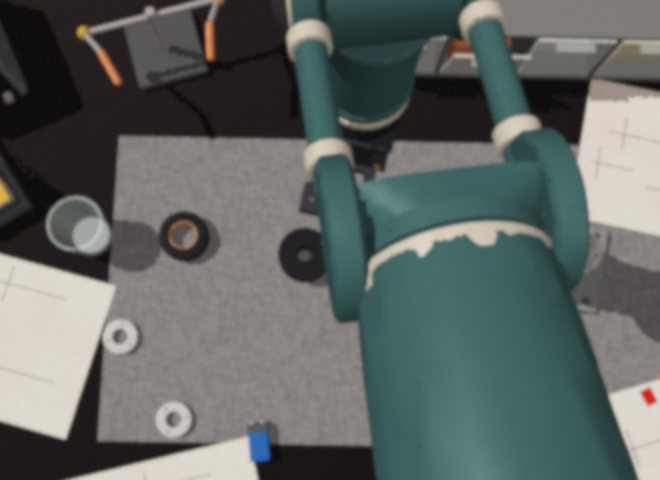

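The arm hides the stand from the top camera, with only its right edge showing near (595,250). The side camera should see it.

```bash
python3 - <<'E'
from h import *
sp=np.array([.5800,-.1710])
c=cams.capture('side');W=cloud(c);cv2.imwrite('pics/side1.png',cv2.resize(c['image'][100:260,220:440],None,fx=3,fy=3))
Q=near(W,sp+YD[:2]*.11,.03,.105,.135);q=(Q[:,:2]-sp)@YD[:2];print(len(Q),np.percentile(q,[2,50,98]) if len(Q) else 0,manip.state()['clock'])
E
```

```text
134 [0.10492911 0.11010065 0.11279531] 46.1083
```

View pics/side1.png

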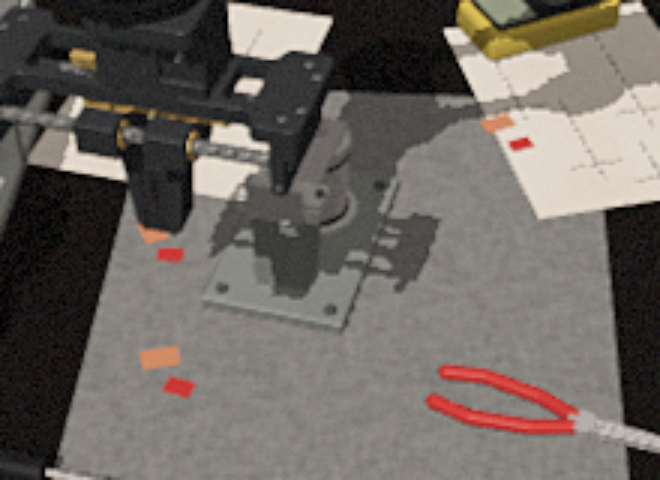

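The tab's outer face is at 0.112, so the keeper is home. The stack stands upright near (335,170) and the gripper is clear of it.

```bash
python3 -c "
from cell import order
print(order.close_job())"
```

```text
the job is handed in; nothing more can be done
None
```

I handed the job in at about 46 s of the 64 s limit: the reel is on the turntable, the drag disc is flat on it, and the keeper is fully home (its tab's outer face measured 112 mm from the axis, as it should be); the judge gave no verdict.

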